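# Light the gas kiln's burner from its bench controls

## Task

Light the kiln's burner: push the white rocker on the dark power box down at its green-dot end until it is fully over, then press the square blue fan key all the way in (it stays in by itself), then press the round green ignition button all the way down with your fingers and keep holding it: the program finishes while the button is still held down. Do not press the green button before the fan key is in, nor the fan key before the rocker is over, and never press the yellow or the red button. Leave the pottery things on the bench where they stand, neither lifted nor pushed about.

Things in the scene. Friction and masses are not known exactly. Their poses are not given: they have to be found in the camera images.
- power: dark steel power box, 130 x 110 x 50 mm high, fixed to the bench; origin at the centre of its underside, z up. The rocker lies on its top along the box's x axis; the green-dot end is towards +x. The box's yaw and place vary
- rocker (a joint): white rocker plate, 66 mm long (along the box's x), 34 mm wide, 12 mm thick, pivoted across its middle 56 mm above the bench, between two low black side rails 42 mm apart. 0 = off (green-dot end up, red-bar end down), 0.42 rad = on (green-dot end fully down, its travel's end). It has no spring: it stays where it is left, and takes about 4 N at the green dot to move
- rocker_dot (a point): centre of the green dot on the rocker's top face, 21 mm from its pivot; about 72 mm above the bench when off, 63 mm when on; press straight down here
- panel: grey burner panel, 200 x 200 x 60 mm high, fixed to the bench; origin at the centre of its underside, z up. Four push buttons stand on its top in a square, 75 mm between neighbours (along the panel's x and y); which button is in which corner varies. A dark display lies along its +x edge
- fan (a joint): travel of the square blue fan key: 0 = out, 0.007 m = fully in (its stop). Pressed straight down, it takes about 3.5 N, has no spring and stays where it is left
- fan_top (a point): centre of the top face of the square blue fan key (cap 30 x 30 mm, square to the panel, in a square black housing 40 mm wide), z up; about 80 mm above the bench when out
- ignite (a joint): travel of the green ignition button: 0 = out, 0.007 m = fully down (its stop). Spring: fully down takes about 5 N; it comes back up when let go
- ignite_top (a point): round green ignition push button, cap 30 mm across in a round black housing on the burner panel; this point is the centre of the cap's top face, z up (about 83 mm above the bench)
- purge (a joint): travel of the yellow button (leave alone): 0 = out, 0.007 m = down, sprung
- purge_top (a point): round yellow push button, cap 30 mm across in a round black housing on the burner panel; this point is the centre of the cap's top face, z up (about 83 mm above the bench)
- stop (a joint): travel of the red button (leave alone): 0 = out, 0.007 m = down, sprung
- stop_top (a point): round red push button, cap 30 mm across in a round black housing on the burner panel; this point is the centre of the cap's top face, z up (about 83 mm above the bench)
- mug: loose cream mug, 76 mm across, 85 mm high, handle to its +y; stands behind (+x of) the panel; origin at its underside
- jar: loose blue glaze jar with a black cap, 60 mm across, 85 mm high; behind the panel; origin at its underside
- kiln_post: loose grey-beige kiln post, cylinder 40 mm across, 75 mm high; behind the power box; origin at its underside
- rib: loose wooden rib (flat board), 50 x 100 x 8 mm; lies in front (-x) of the power box; origin at its underside
- glaze_brush: loose brush 170 mm long, lying in front (-x) of the panel; its x axis runs along it
- bowl: loose terracotta-pink bisque bowl, 100 mm across, 50 mm high, near the left side; origin at its underside
- test_tile: loose reddish test tile, 60 x 45 x 10 mm, near the right side; origin at its underside
Mind the look-alikes: they are no part of the job. What is shaped like the power but turquoise is not meant.

How it is judged:
By the outcome, as a careful person would: the job done as asked, in the order asked, and still so for the second after the job is handed in, while the arm keeps its last pose, push and grip.
It also fails if it takes over 48 s, if anything falls off the work surface, if the arm or the gripper's body presses on something with over 40 N, if the wrist force passes 120 N, or if a joint passes its speed limit or range.

## Robot

A 6-joint arm with a two-finger parallel gripper is mounted at the origin on the work surface. World frame = base frame: x ahead of the robot, y to its left, z up, the work surface at z = 0. Lengths are in m, angles in rad, forces in N, time in s.
With the tool pointing down it reaches from about 0.3 to 0.825 m from the base axis. Payload 5.4 kg.
Tool frame: the origin (TCP) lies at the very end of the fingers, on their centre line; the grasp point (between the pads) lies 19 mm behind it; z points along the fingers, x is the direction in which the jaws open and shut, and the axes are right-handed (so a half turn about z gives the same grasp; the last joint's range is limited). The gripper opens to 92 mm and grips with 3 to 60 N. Pads are 20 mm wide; open, the fingers measure 128 mm over their backs; the gripper's body (75 mm by 189 mm) begins 69 mm behind the grasp point.
Start: joints at [0.922, 0.158, 1.597, -0, 1.386, -0.21], TCP at [0.244, 0.521, 0.215] pointing down, gripper open.
Joint ranges: [-2.91, 2.91], [-0.94, 2.29], [0.18, 2.7], [-1.29, 4.43], [0.17, 2.64], [-3, 3]. Speed limits (rad/s): [2.57, 2.57, 3.14, 3.14, 3.14, 3.14].

## Interface

Orientations are given as a rotation vector (axis times angle).
In Python, from workcell import bot gives the robot as it stands. Calls block until the motion is done:
- bot.goto(position, orientation): joint-space move of the TCP to a pose.
- bot.line_to(position, rot=None, max_speed=0.15): straight line of the TCP; rot=None keeps the orientation; max_speed is the mean speed in m/s.
- bot.set_joints(angles): joint-space move.
- bot.set_gripper(opening, newtons=None): opening from 0.0 (shut) to 1.0 (fully open); newtons is the grip in N (None keeps the last); returns when the fingers have stopped.
- bot.hold(seconds).
- bot.inverse_kinematics(position, orientation): joint angles nearest the present ones, or None.
- bot.read_camera(name): name is "scene" or "top" or "wrist"; returns a dict with "pixels" (420x560x3 uint8, blue, green, red), "fx", "fy", "cx", "cy" (pixels), "R" (3x3) and "t" (3): a world point X has camera coordinates R X + t. Camera axes: x right, y down, z forward; pixel columns grow to the right and rows downward; lengths in m; the calibration is good to about 2 mm. A picture is of the moment at which its call begins. There is no depth.
A pose or a line that the arm cannot do raises bot.MotionError and nothing moves.
- bot.job_done(): hands the job in, once; it reports no verdict.
Readings, each from a call of its own:
- bot.current_clock(): time.
- bot.current_joints(): joint angles.
- bot.current_joint_vel(): joint speeds.
- bot.current_effort(): joint torques, N m.
- bot.current_ee_pos(): TCP position.
- bot.current_tool_rot(): TCP orientation.
- bot.current_contact_force(): force on the tool from outside, world axes, zero at the start.
- bot.current_ft_torque(): the same for the moment, N m.
- bot.current_opening(): opening from 0.0 (shut) to 1.0 (fully open).
Only numpy, scipy, OpenCV 4.12 (cv2) and the standard library are available. Lean on these libraries where they do the work, as an engineer would, in place of code of your own. Each camera call takes 0.05 s, during which the arm holds its last target. There are 200 camera calls.

## Working session

There is one attempt and no reset: what is moved stays moved. The work goes in short steps, each a Python script; the robot and the scene stay as the last script left them, time stands still between calls to the robot, and variables do not carry over. Pictures are saved under pics/ and viewed, about 8 in all and at most 12, crops included, and the job is handed in when it is done.

```bash
ls; mkdir -p pics; python3 - <<'E'
from workcell import bot
import cv2,pickle
d={}
for n in("scene","top","wrist"):
    c=bot.read_camera(n); d[n]=c; cv2.imwrite(f"pics/{n}0.png",c["pixels"])
    print(n,c["fx"],c["cx"],c["cy"],c["R"],c["t"])
pickle.dump(d,open("c0.pkl","wb"))
print(bot.current_clock(),bot.current_tool_rot(),bot.current_contact_force())
E
```

```text
pics
scene 435.5669465717485 274.7133898807949 204.22890292064056 [[-0.44491359  0.89551983  0.0098042 ]
 [ 0.73557485  0.37165042 -0.56639704]
 [-0.51086352 -0.24478602 -0.82407419]] [ 0.23835926 -0.36487528  1.81086857]
top 465.4813260649768 273.16158219473726 208.92978842191613 [[-0.02221612 -0.9997342  -0.00616188]
 [-0.98717557  0.02291079 -0.15798575]
 [ 0.15808493  0.00257303 -0.98742217]] [0.01271135 0.56571414 1.24857683]
wrist 377.5419430428145 274.11637844568736 207.90034168998577 [[ 0.42469698  0.90533313 -0.00209543]
 [ 0.86563768 -0.40539557  0.29381258]
 [ 0.26514878 -0.1265952  -0.95586075]] [-0.57382605 -0.03376766  0.39254362]
0.15 [ 2.65125672e+00  1.68446147e+00 -2.04844225e-03] [-0.45213382  0.86029766 -1.09636085]
```

View pics/top0.png

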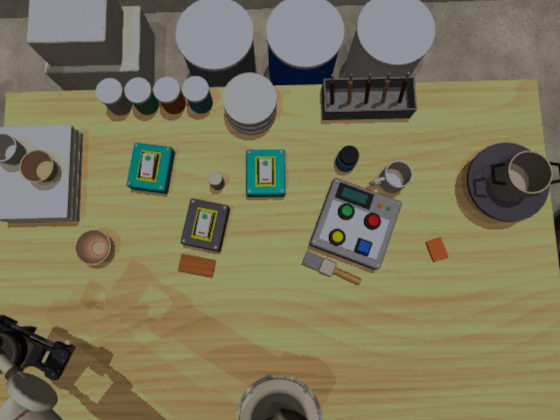

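View pics/scene0.png

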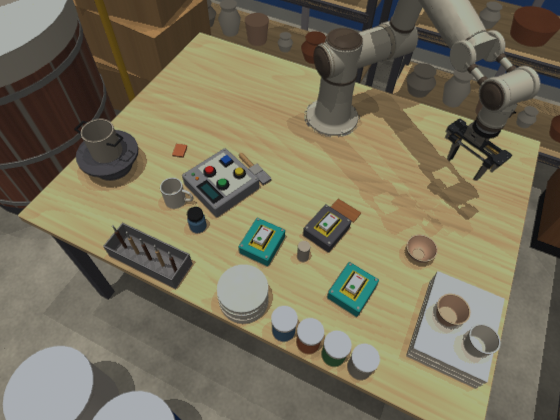

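The dark power box is at top px (205,224), scene (327,227). The look-alikes are the turquoise boxes at top (150,168) and (265,172). The panel's buttons in the top view are green (346,211), red (372,221), yellow (337,237) and blue (364,246). Other blue, green and red items are the jar (347,158), the paint pots (100-200,95) and the tile (437,249). I choose the dark box and the panel, and check them in one crop.

```bash
cat > h.py <<'E'
import numpy as np,cv2
def ray(c,p):
    d=np.array([(p[0]-c["cx"])/c["fx"],(p[1]-c["cy"])/c["fy"],1.]); R=np.array(c["R"]);t=np.array(c["t"])
    return -R.T@t, R.T@d
def onz(c,p,z):
    o,d=ray(c,p); return o+d*(z-o[2])/d[2]
def tri(a,p,b,q):
    o1,d1=ray(a,p);o2,d2=ray(b,q)
    s=np.linalg.lstsq(np.c_[d1,-d2],o2-o1,rcond=None)[0]
    x,y=o1+s[0]*d1,o2+s[1]*d2
    return (x+y)/2,np.linalg.norm(x-y)
def proj(c,X):
    v=np.array(c["R"])@X+np.array(c["t"]); return np.array([c["fx"]*v[0]/v[2]+c["cx"],c["fy"]*v[1]/v[2]+c["cy"]])
HUE=dict(green=((45,95,40),(85,255,255)),blue=((105,120,40),(128,255,255)),yellow=((22,150,90),(35,255,255)),red=((0,170,70),(6,255,255)),red2=((174,150,70),(180,255,255)),white=((0,0,140),(180,70,255)))
def blobs(c,col,box,amin=4):
    x0,y0,x1,y1=box
    hsv=cv2.cvtColor(np.ascontiguousarray(c["pixels"][y0:y1,x0:x1]),cv2.COLOR_BGR2HSV)
    n,_,st,ce=cv2.connectedComponentsWithStats(cv2.inRange(hsv,*HUE[col]))
    r=[(int(st[i,4]),np.round(ce[i]+[x0,y0],1)) for i in range(1,n) if st[i,4]>=amin]
    return sorted(r,key=lambda r:-r[0])
E
python3 - <<'E'
from h import *; import pickle
d=pickle.load(open("c0.pkl","rb"))
B=dict(top=((175,195,235,255),(305,175,405,275)),scene=((300,200,355,255),(180,145,260,215)))
ims=[]
for n in B:
    for b,cols in zip(B[n],(("green","white","yellow","red"),("green","blue","yellow","red","red2"))):
        for k in cols: print(n,k,blobs(d[n],k,b)[:3])
        x0,y0,x1,y1=b; ims.append(cv2.resize(d[n]["pixels"][y0:y1,x0:x1],(400,300),interpolation=cv2.INTER_CUBIC))
cv2.imwrite("pics/crop.png",np.vstack([np.hstack(ims[:2]),np.hstack(ims[2:])]))
E
```

```text
top green [(22, array([204.1, 216.1]))]
top white [(205, array([202.7, 224.5]))]
top yellow [(206, array([205.1, 224.1]))]
top red []
top green [(110, array([346.6, 210.4])), (11, array([388.6, 208.1]))]
top blue [(148, array([363.5, 246.2]))]
top yellow [(96, array([337.3, 236.2]))]
top red [(102, array([373., 220.]))]
top red2 []
scene green [(8, array([324.9, 224.1]))]
scene white [(128, array([328.3, 220.7])), (92, array([304.3, 245.4]))]
scene yellow [(94, array([325.7, 229.3]))]
scene red []
scene green [(60, array([221.9, 182.2])), (4, array([192.5, 173.5]))]
scene blue [(69, array([225.9, 159.5]))]
scene yellow [(42, array([238.6, 170.6]))]
scene red [(47, array([209. , 169.3]))]
scene red2 []
```

View pics/crop.png

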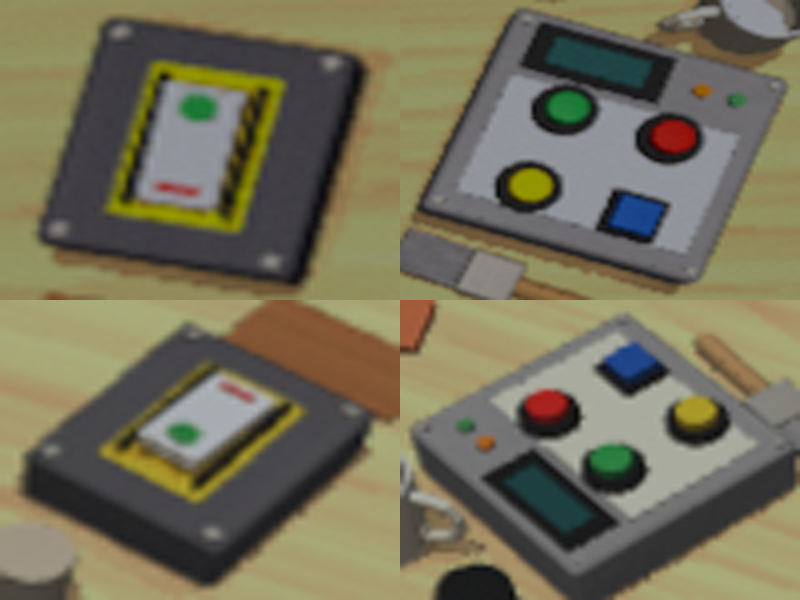

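The crop confirms the dark box with the green-dot end up, away from the robot (top (204.1,216.1), scene (324.9,224.1)). The four buttons also match; the small lights at top (389,208) are not buttons. Next I triangulate.

```bash
python3 - <<'E'
from h import *; import pickle
d=pickle.load(open("c0.pkl","rb")); T,S=d["top"],d["scene"]
pts=dict(dot=((204.1,216.1),(324.9,224.1),.072),green=((346.6,210.4),(221.9,182.2),.083),blue=((363.5,246.2),(225.9,159.5),.080),yellow=((337.3,236.2),(238.6,170.6),.083),red=((373,220),(209,169.3),.083))
P={}
for k,(p,q,z) in pts.items():
    x,e=tri(T,p,S,q); P[k]=onz(T,p,z); print(k,x.round(4),"gap",round(e,4),"top@z",P[k].round(4),"scene@z",onz(S,q,z).round(4), "r",np.hypot(*x[:2]).round(3))
for a,b in(("green","red"),("green","yellow"),("blue","red"),("blue","yellow")): print(a,b,np.linalg.norm(P[a]-P[b]).round(4))
w=onz(T,(205.1,224.1),.051); print("box centre",w.round(4),"dot dir",(P["dot"]-w).round(4))
# steer wrist candidates
from workcell import bot
from scipy.spatial.transform import Rotation as Ro
for k in("dot","blue","green"):
    for yaw in range(-90,91,30):
        r=(Ro.from_euler('z',yaw,degrees=True)*Ro.from_euler('x',180,degrees=True)).as_rotvec()
        j=bot.inverse_kinematics(P[k]+[0,0,.08],r); print(k,yaw,None if j is None else np.round(j,2))
E
```

```text
dot [0.546  0.1877 0.0731] gap 0.0001 top@z [0.5462 0.1878 0.072 ] scene@z [0.5452 0.1875 0.072 ] r 0.577
green [ 0.5518 -0.1983  0.0776] gap 0.0009 top@z [ 0.5512 -0.1978  0.083 ] scene@z [ 0.555  -0.1953  0.083 ] r 0.586
blue [ 0.4543 -0.2392  0.0747] gap 0.0012 top@z [ 0.4541 -0.2387  0.08  ] scene@z [ 0.4578 -0.2359  0.08  ] r 0.513
yellow [ 0.4823 -0.17    0.0805] gap 0.0001 top@z [ 0.4821 -0.1697  0.083 ] scene@z [ 0.484  -0.1689  0.083 ] r 0.511
red [ 0.5237 -0.2675  0.0792] gap 0.0012 top@z [ 0.5235 -0.2673  0.083 ] scene@z [ 0.5261 -0.2649  0.083 ] r 0.588
green red 0.0748
green yellow 0.0746
blue red 0.0751
blue yellow 0.0745
box centre [0.5269 0.1882 0.051 ] dot dir [ 0.0192 -0.0004  0.021 ]
dot -90 [ 0.12  0.22  1.65 -0.    1.27  1.69]
dot -60 [ 0.12  0.22  1.65 -0.    1.27  1.17]
dot -30 [ 0.12  0.22  1.65 -0.    1.27  0.65]
dot 0 [ 0.12  0.22  1.65 -0.    1.27  0.12]
dot 30 [ 0.12  0.22  1.65 -0.    1.27 -0.4 ]
dot 60 [ 0.12  0.22  1.65 -0.    1.27 -0.93]
dot 90 [ 0.12  0.22  1.65 -0.    1.27 -1.45]
blue -90 [-0.72  0.05  1.83 -0.    1.27  0.85]
blue -60 [-0.72  0.05  1.83 -0.    1.27  0.33]
blue -30 [-0.72  0.05  1.83 -0.    1.27 -0.2 ]
blue 0 [-0.72  0.05  1.83 -0.    1.27 -0.72]
blue 30 [-0.72  0.05  1.83 -0.    1.27 -1.24]
blue 60 [-0.72  0.05  1.83  0.    1.27 -1.77]
blue 90 [-0.72  0.05  1.83  0.    1.27 -2.29]
green -90 [-0.55  0.23  1.62 -0.    1.29  1.02]
green -60 [-0.55  0.23  1.62 -0.    1.29  0.5 ]
green -30 [-0.55  0.23  1.62 -0.    1.29 -0.03]
green 0 [-0.55  0.23  1.62 -0.    1.29 -0.55]
green 30 [-0.55  0.23  1.62 -0.    1.29 -1.07]
green 60 [-0.55  0.23  1.62 -0.    1.29 -1.6 ]
green 90 [-0.55  0.23  1.62  0.    1.29 -2.12]
```

Heights and the 75 mm square agree. I move over the rocker with the fingers shut and look from near.

```bash
cat >> h.py <<'E'
from scipy.spatial.transform import Rotation as Ro
def down(yaw): return (Ro.from_euler('z',yaw,degrees=True)*Ro.from_euler('x',180,degrees=True)).as_rotvec()
E
python3 - <<'E'
from h import *; from workcell import bot; import pickle
bot.goto([.49,.195,.22],down(77)); bot.set_gripper(0,20)
c=bot.read_camera("wrist"); pickle.dump(c,open("w1.pkl","wb")); cv2.imwrite("pics/w1.png",c["pixels"])
print(bot.current_clock(),bot.current_ee_pos(),bot.current_opening(),bot.current_contact_force())
print("dot pred",proj(c,np.array([.5461,.1877,.0725])),"tcp px",proj(c,np.array(bot.current_ee_pos())))
E
```

```text
3.0583 [0.49000699 0.19500242 0.2200119 ] 0.003227240388526095 [ 1.16584779 -0.06325051 -0.02602471]
dot pred [280.47982663 251.58027566] tcp px [274.65699366 267.30901274]
```

View pics/w1.png

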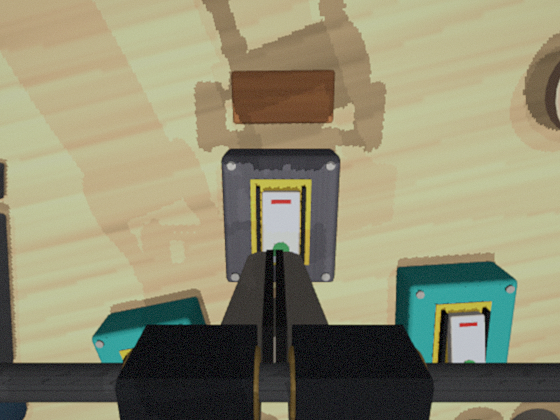

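The wrist view shows the dark box square to the image, so the yaw is right. The dot is at about (281,247) against a predicted (280,251). The shut fingertips taper to about 18 mm, well inside the rails. I press the rocker.

```bash
cat >> h.py <<'E'
def press(bot,xy,z0,zmin,fmax,step=.0015):
    z=z0
    bot.line_to([*xy,z0])
    f=0
    while z>zmin and abs(f)<fmax:
        z-=step; bot.line_to([*xy,z],max_speed=.03); f=bot.current_contact_force()[2]
        print(f"cmd {z:.4f} tcp {bot.current_ee_pos()[2]:.4f} fz {f:.1f}")
    return z
E
python3 - <<'E'
from h import *; from workcell import bot
a=np.deg2rad(-13); xy=np.array([.546,.1877])+.002*np.array([np.cos(a),np.sin(a)])
bot.goto([*xy,.11],down(77))
press(bot,xy,.080,.060,20)
bot.hold(.2); print(bot.current_contact_force())
bot.line_to([*xy,.12]); bot.goto([.49,.195,.22],down(77))
c=bot.read_camera("wrist"); t=bot.read_camera("scene")
x=cv2.resize(c["pixels"][140:290,210:350],(420,450)); y=cv2.resize(t["pixels"][200:255,300:355],(380,450),interpolation=cv2.INTER_CUBIC)
cv2.imwrite("pics/r2.png",np.hstack([x,y])); print(bot.current_clock())
E
```

```text
cmd 0.0785 tcp 0.0797 fz -0.0
cmd 0.0770 tcp 0.0770 fz -0.2
cmd 0.0755 tcp 0.0753 fz -0.6
cmd 0.0740 tcp 0.0738 fz 0.5
cmd 0.0725 tcp 0.0728 fz 1.0
cmd 0.0710 tcp 0.0715 fz 2.9
cmd 0.0695 tcp 0.0700 fz 5.5
cmd 0.0680 tcp 0.0684 fz 4.2
cmd 0.0665 tcp 0.0674 fz 6.9
cmd 0.0650 tcp 0.0663 fz 7.4
cmd 0.0635 tcp 0.0652 fz 7.9
cmd 0.0620 tcp 0.0648 fz 13.8
cmd 0.0605 tcp 0.0645 fz 22.1
[-0.2322383  -4.40659169 20.93627743]
8.6083
```

View pics/r2.png

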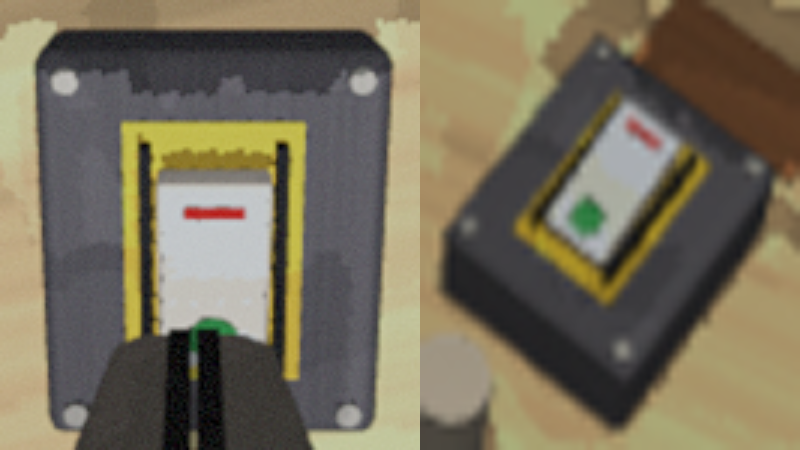

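The rocker stopped hard at the predicted 64.7 mm, and the picture shows the red-bar end raised and the green end down, so it is over. Next I take a near look at the panel.

```bash
python3 - <<'E'
from h import *; from workcell import bot
bot.goto([.54,-.23,.24],down(68))
c=bot.read_camera("wrist"); cv2.imwrite("pics/w3.png",c["pixels"])
for k,z in(("blue",.08),("green",.083),("yellow",.083),("red",.083)):
    for n,p in blobs(c,k,(0,0,560,420),150)[:3]: print(k,n,p,onz(c,p,z).round(4))
print(bot.current_clock(),bot.current_ee_pos())
E
```

```text
blue 1388 [224.9  98.4] [ 0.4526 -0.2384  0.08  ]
green 915 [310.7 185.1] [ 0.5488 -0.1975  0.083 ]
yellow 990 [313.9  98.7] [ 0.4805 -0.1694  0.083 ]
yellow 756 [535.8 200.2] [ 0.6376 -0.0142  0.083 ]
red 840 [227.5 185.4] [ 0.5215 -0.2663  0.083 ]
10.2333 [ 0.54031814 -0.22877053  0.23992104]
```

View pics/w3.png

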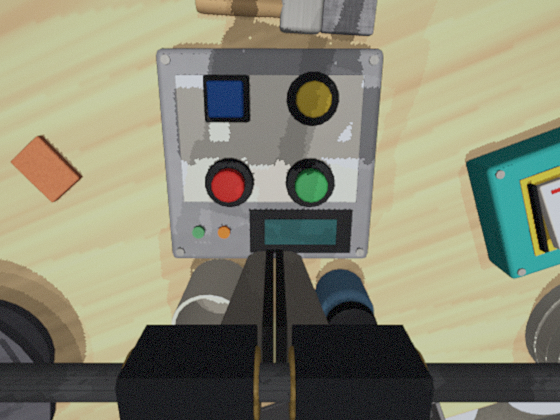

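The wrist view shows blue (225,98), yellow (314,99), red (228,185) and green (311,185), which agrees with the top view within 2.5 mm. I press the fan key.

```bash
python3 - <<'E'
from h import *; from workcell import bot
xy=[.4535,-.2384]
bot.goto([*xy,.12],down(68))
press(bot,xy,.086,.066,18)
bot.line_to([*xy,.13]); bot.goto([.54,-.23,.24],down(68))
c=bot.read_camera("wrist"); s=bot.read_camera("scene")
x=cv2.resize(c["pixels"][40:220,160:390],(460,360)); y=cv2.resize(s["pixels"][145:215,180:260],(340,360),interpolation=cv2.INTER_CUBIC)
cv2.imwrite("pics/f4.png",np.hstack([x,y])); print(blobs(c,"blue",(160,40,390,250),150),bot.current_clock())
E
```

```text
cmd 0.0845 tcp 0.0856 fz -0.5
cmd 0.0830 tcp 0.0831 fz -0.5
cmd 0.0815 tcp 0.0813 fz -0.6
cmd 0.0800 tcp 0.0800 fz 0.2
cmd 0.0785 tcp 0.0785 fz 1.2
cmd 0.0770 tcp 0.0770 fz 2.2
cmd 0.0755 tcp 0.0754 fz 1.6
cmd 0.0740 tcp 0.0739 fz 1.3
cmd 0.0725 tcp 0.0733 fz 8.7
cmd 0.0710 tcp 0.0732 fz 18.3
[(1315, array([226.6, 100.8]))] 15.0083
```

View pics/f4.png

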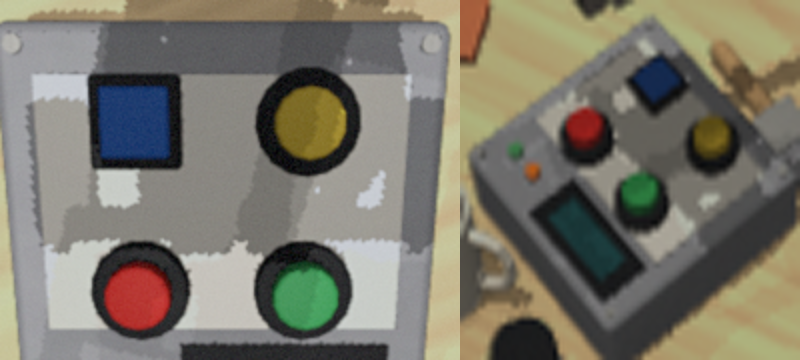

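The fan key met its stop at 73.2 mm and now sits flush with its housing. I press the green button and hold it.

```bash
python3 - <<'E'
from h import *; from workcell import bot
xy=[.550,-.1976]
bot.goto([*xy,.12],down(68))
press(bot,xy,.088,.068,19)
bot.hold(.5); print(bot.current_contact_force(),bot.current_ee_pos(),bot.current_opening(),bot.current_clock())
s=bot.read_camera("scene"); t=bot.read_camera("top")
cv2.imwrite("pics/g5.png",np.hstack([cv2.resize(s["pixels"][120:280,140:380],(450,300)),cv2.resize(t["pixels"][130:280,165:415],(350,300))]))
E
```

```text
cmd 0.0865 tcp 0.0877 fz 0.6
cmd 0.0850 tcp 0.0850 fz -0.2
cmd 0.0835 tcp 0.0834 fz 0.0
cmd 0.0820 tcp 0.0821 fz 1.9
cmd 0.0805 tcp 0.0806 fz 1.4
cmd 0.0790 tcp 0.0791 fz 3.7
cmd 0.0775 tcp 0.0776 fz 3.5
cmd 0.0760 tcp 0.0764 fz 6.2
cmd 0.0745 tcp 0.0762 fz 14.8
cmd 0.0730 tcp 0.0761 fz 22.9
[-9.09470209  4.8090365  21.32630709] [ 0.55034134 -0.19774509  0.0760832 ] 0.0043381858387304875 18.9417
```

View pics/g5.png

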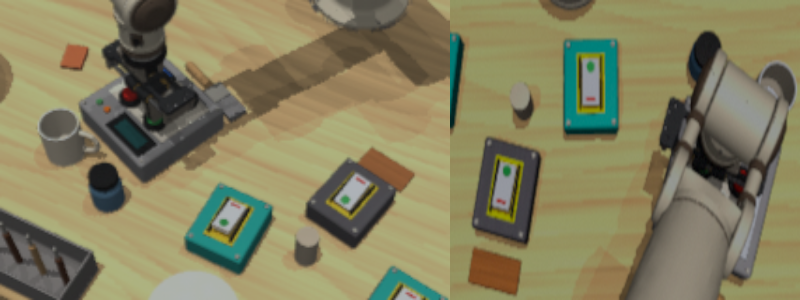

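The green button is on its stop at 76.1 mm with 21 N, and the pottery has not moved. I hand in while holding it.

```bash
python3 - <<'E'
from workcell import bot
print(bot.current_contact_force()[2],bot.current_ee_pos()[2]); bot.job_done()
E
```

```text
21.938672797285125 0.07607846497464918
the job is handed in; nothing more can be done
```

The burner sequence was done in the order asked and handed in at about 19 s, with the green ignition button still held down.

- **Rocker:** I pushed it at the green dot until it stopped hard at 64.5 mm, where I expected about 64.7 mm. The picture afterwards shows the green-dot end down and the red-bar end up.
- **Fan key:** It stopped at 73.2 mm, about 7 mm of travel, and stayed in. It took only about 2 N to move, against the stated 3.5 N.
- **Ignition button:** It stopped at 76.1 mm, about 7 mm of travel, and was held there with about 21–22 N at hand-in. There was also about 10 N of sideways force while holding.

The yellow and red buttons were never approached. In the last pictures the pottery things in view stand where they were. The arm hides part of the area around the panel in the top view, and the bowl is outside those crops.

The scene camera disagreed with the top and wrist cameras on the buttons by up to about 5 mm. I used the average of the top and wrist values, which agreed within 2.5 mm.

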